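Gauge the fired totem sleeves and sort them

ROBOT

A 6-joint arm with a two-finger parallel gripper is mounted at the origin on the work surface. World frame = base frame: x ahead of the robot, y to its left, z up, the work surface at z = 0. Lengths are in mm, angles in rad, forces in N, time in s.
With the tool pointing down it reaches from about 350 to 775 mm from the base axis. Payload 7.3 kg.
Tool frame: the origin (TCP) lies midway between the tips of the shut fingers; the grasp point (between the pads) lies 19 mm behind it; z points along the fingers, y is the line along which they close (so a half turn about z gives the same grasp; the last joint's range is limited). The gripper opens to 92 mm and grips with 3 to 60 N. Pads are 19 mm wide; open, the fingers measure 130 mm over their backs; the gripper's body (75 mm by 190 mm) begins 47 mm behind the grasp point.
Start: joints at [-1.458, 0.342, 1.524, -0, 1.275, -0.146], TCP at [134.38, -507.53, 226.741] pointing down, gripper open.
Joint ranges: [-2.53, 2.53], [-0.77, 2.02], [0.04, 2.7], [-1, 4.14], [0.28, 2.66], [-3.11, 3.11]. Speed limits (rad/s): [2.57, 2.57, 3.14, 3.14, 3.14, 3.14].

INTERFACE

Orientations are given as [roll, pitch, yaw] about the fixed x, y, z axes, in that order (R = Rz(yaw) Ry(pitch) Rx(roll)).
In Python, from plant import bot gives the robot as it stands.
- The arm moves only by the tool servo_tool, never from a script. Its argument "deltas" is a list of rows, each a list of 2 entries, a list of its own where there are three numbers: the shift along the tool's x, y, z in m, then the turn, a rotation vector about the tool's x, y, z in degrees. A call has 1 to 20 rows; each row shifts and turns the commanded pose from where the row before left it, along the tool's axes as they then stand; what a row does not reach is not made up. A row lasts 1/8 s, in which the tool goes at most 62.5 mm and 10.7 degrees, less where a joint would pass 70% of its speed; a pose out of reach is approached as far as the arm can. A call with a gripper value outside its range is refused whole. "fingers" is the opening, from 0 (shut) to 1 (fully open), set as the call begins (left out, the last holds). The fingers move at their own pace and stop on an object; the grip force is fixed at half the most. Time passes only in rows, so rows that do not move let the fingers close. It gives the time, the measured TCP pose, the force, the opening and the grip force at its end, in the units of the state.
- bot.get_obs(): the state, without advancing time (a new reading comes with each control period).
- bot.capture(name): name is "side" or "top"; returns the picture (420x560x3 uint8, red, green, blue); there is no depth.
- bot.camera_model(name): a dict with "mtx" (3x3 intrinsics, pixels), "dist" ([k1, k2, p1, p2, k3] as OpenCV has them; the pictures are not rectified), "xyz" and "rotation" of the camera in the world. Camera axes: x right, y down, z forward; pixel columns grow to the right and rows downward; lengths in mm; the calibration is good to about 2 mm. A picture is of the moment at which its call begins. camera_model takes no time and is no camera call.
- bot.close_job(): hands the job in; it is judged then, once.
The state is a dict: "time": time; "joint_positions": joint angles; "dq": joint speeds; "tau": joint torques, N m; "tool_pos": TCP position; "tcp_rot": TCP orientation; "contact_force": force on the tool from outside, world axes, zero at the start; "moment": the same for the moment, N m; "grip_width": finger opening in mm; "finger_force": force on a finger pad.
Only numpy, scipy, OpenCV 4.12 (cv2) and the standard library are available. Lean on these libraries where they do the work, as an engineer would, in place of code of your own. Each camera call takes 0.05 s, during which the arm holds its last target. There are 200 camera calls.

TASK

Two fired stoneware sleeves stand on the wooden ware board. One sleeve at a time, slide it upright onto the steel gauge pin without forcing it and let it rest there as far as it goes; if it goes fully home on the gauge's base stand it upright in the blue tray, if it stops partway stand it upright in the yellow tray. Put the first sleeve in its tray before you move the second; the sleeves chip, so set them down, never drop them, and do not disturb the jar or the mug.

Things in the scene. Friction and masses are not known exactly. Their poses are not given: they have to be found in the camera images.
- sleeve_a: fired stoneware sleeve (open tube), plain buff, 100 tall, outer diameter 52, bore 27 at both ends; the middle of the bore may have sagged narrower, which cannot be seen from outside (both sleeves look the same). Stands upright. Origin: centre of its lower end, z along its axis. About 0.3 kg.
- sleeve_b: fired stoneware sleeve (open tube), plain buff, 100 tall, outer diameter 52, bore 27 at both ends; the middle of the bore may have sagged narrower, which cannot be seen from outside (both sleeves look the same). Stands upright. Origin: centre of its lower end, z along its axis. About 0.3 kg.
- board: wooden ware board, fixed, 120 (x) x 220 (y) x 10 thick; the two sleeves start standing on it side by side along its y axis, about 110 apart. Origin: centre of its underside.
- gauge: fixed gauge: dark round steel base, diameter 90, 15 high, with an upright bright steel pin of diameter 24 on its centre, 80 tall above the base, its top 8 tapering to diameter 10. Origin: centre of the base's underside, z up.
- gauge_seat (a point): point on the pin's axis at the top face of the gauge's base (15 above the table): the lower end of a sleeve that is fully home is here; a sleeve that is too tight stops about 50 higher.
- tray_blue: blue square shallow tray, fixed, 150 x 150, rim 20 high, walls 6, floor 6 thick. Origin: centre of its underside, x and y along its sides. For sleeves that go fully home.
- tray_yellow: yellow square shallow tray, fixed, 150 x 150, rim 20 high, walls 6, floor 6 thick. Origin: centre of its underside, x and y along its sides. For sleeves that stop partway.
- jar: teal glaze jar with a white lid, diameter 68, 115 tall, a bystander. Origin: centre of its underside.
- mug: blue mug, diameter 80, 95 tall, a bystander. Origin: centre of its underside.
Things that resemble listed ones, but are neither listed nor needed, are in the scene too. Leave any pink or purple look-alike of the sleeve_a alone. Leave any pink look-alike of the sleeve_b alone.

How it is judged:
By the outcome, as a careful person would: the job done as asked, in the order asked, and still so for the second after the job is handed in, with the robot touching nothing.
It also fails if it takes over 72 s, if anything falls off the work surface, if the arm or the gripper's body presses on something with over 40 N, if the wrist force passes 120 N, or if a joint passes its speed limit or range.

## Working session

There is one attempt and no reset: what is moved stays moved. The work goes in short steps, Python scripts to look and compute and a tool call to move; the robot and the scene stay as the last step left them, time stands still between calls to the robot, and variables do not carry over. Pictures are saved under pics/ and viewed, at most 10 in all, crops included, and the job is handed in when it is done.

Besides the shell and the picture viewer there is one more tool, called after "Request:" in YAML: its name, and indented under it one key for each argument. servo_tool: Moves the arm, as the interface text tells. Its arguments: {"type":"object","properties":{"deltas":{"type":"array"},"fingers":{"type":"number"}},"required":["deltas"]}

```bash
mkdir -p pics; python3 - <<'E'
from plant import bot
import cv2
for n in("top","side"):
    cv2.imwrite(f"pics/{n}0.png",bot.capture(n)[:,:,::-1]); m=bot.camera_model(n); print(n,m)
o=bot.get_obs();print(o)
E
```

```text
top {'mtx': array([[479.55375748,   0.        , 278.52722626],
       [  0.        , 479.55375748, 207.66806116],
       [  0.        ,   0.        ,   1.        ]]), 'dist': array([-0.15418086,  0.        ,  0.        ,  0.        ,  0.        ]), 'xyz': array([ 310.65523572,  -26.74365424, 1271.04027054]), 'rotation': array([-2.92864734, -0.00387523, -1.54937156])}
side {'mtx': array([[419.79079608,   0.        , 277.88420534],
       [  0.        , 419.79079608, 207.42285621],
       [  0.        ,   0.        ,   1.        ]]), 'dist': array([-0.12272436,  0.        ,  0.        ,  0.        ,  0.        ]), 'xyz': array([490.60304638, 545.94551601, 764.56407588]), 'rotation': array([-2.4436325 ,  0.00468078, -2.98169436])}
{'time': 0.1, 'joint_positions': array([-1.45799511e+00,  3.42654350e-01,  1.52490037e+00,  3.93318477e-06,
        1.27541298e+00, -1.46008146e-01]), 'dq': array([ 0.00081536, -0.00081017, -0.00300898, -0.00056197,  0.0006664 ,
       -0.00017677]), 'tau': array([ 4.95161585e-04, -4.32006955e+01, -2.44694656e+01,  7.17657083e-02,
        5.25863981e-02, -4.43172053e-05]), 'tool_pos': array([ 134.3410013 , -507.1511507 ,  226.12115977]), 'tcp_rot': array([-3.14023278e+00, -2.03777659e-04,  2.58808076e-01]), 'contact_force': array([-0.51532706, -0.4449955 ,  0.7327036 ]), 'moment': array([0.04313411, 0.05190162, 0.00128575]), 'finger_force': 0.0, 'grip_width': 92.05474095710849}
```

View pics/top0.png

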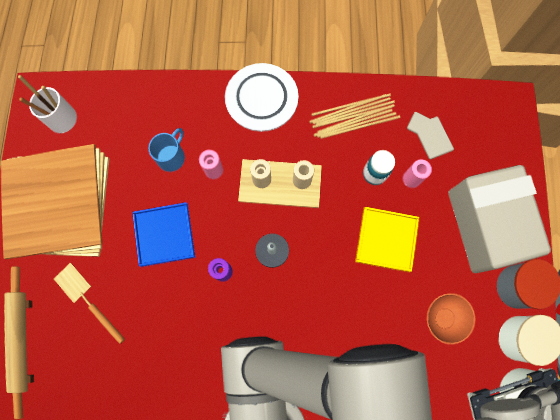

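View pics/side0.png

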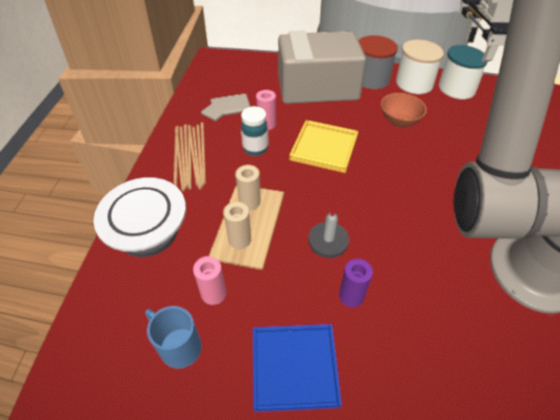

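The top view shows sleeves with rims at about (261,167) and (303,170), the gauge at (271,250), the blue tray at (163,235) and the yellow at (387,239). In the side view the sleeves' rims are at (237,211) and (248,174) and the pin tip is at (332,215). Next I refine these with enlarged crops and rays.

```bash
cat > h.py <<'E'
import numpy as np, cv2
from plant import bot
from scipy.spatial.transform import Rotation as R
def ray(n,uv):
    m=bot.camera_model(n); p=cv2.undistortPoints(np.array([[uv]],float),m['mtx'],m['dist'])[0,0]
    d=R.from_euler('xyz',m['rotation']).apply([p[0],p[1],1.]); return np.array(m['xyz']),d/np.linalg.norm(d)
def onz(n,uv,z):
    c,d=ray(n,uv); return c+d*(z-c[2])/d[2]
def tri(a,b):
    c1,d1=ray('top',a); c2,d2=ray('side',b)
    s=np.linalg.lstsq(np.stack([d1,-d2],1),c2-c1,rcond=None)[0]
    p,q=c1+s[0]*d1,c2+s[1]*d2; return (p+q)/2,np.linalg.norm(p-q)
def proj(n,P):
    m=bot.camera_model(n); r=R.from_euler('xyz',m['rotation']).inv()
    return cv2.projectPoints(np.array(P,float).reshape(-1,1,3),r.as_rotvec(),-r.apply(m['xyz']),m['mtx'],m['dist'])[0][:,0]
def blob(mask,x0,y0,x1,y1):
    k=np.zeros(mask.shape,np.uint8);k[y0:y1,x0:x1]=mask[y0:y1,x0:x1]*255
    c=max(cv2.findContours(k,0,1)[0],key=cv2.contourArea);return c
E
python3 - <<'E'
from h import *
t=cv2.imread('pics/top0.png');s=cv2.imread('pics/side0.png')
def cr(i,x,y,w,h,k): return cv2.resize(i[y:y+h,x:x+w],(w*k,h*k),interpolation=cv2.INTER_CUBIC)
a=cr(t,235,150,100,120,5);b=cr(s,195,150,160,120,5)
cv2.imwrite('pics/c1.png',a);cv2.imwrite('pics/c2.png',b)
print(tri((261,167),(237,211)),tri((303,170),(248,174)),tri((271,247),(332,214)))
for n,i in(('top',t),('side',s)):
    h=cv2.cvtColor(i,cv2.COLOR_BGR2HSV);H,S,V=[h[...,k].astype(int) for k in range(3)]
    bl=(H>100)&(H<130)&(S>150); ye=(H>20)&(H<35)&(S>150)
    bx=((125,195,205,275),(345,200,430,280)) if n=='top' else ((240,315,350,415),(280,115,370,175))
    for m,b in((bl,bx[0]),(ye,bx[1])):
        q=cv2.boxPoints(cv2.minAreaRect(blob(m,*b)));P=np.array([onz(n,x,20) for x in q])[:,:2];print(n,P.mean(0).round(1),[round(np.linalg.norm(P[k]-P[k-1])) for k in range(4)],P.round().tolist())
E
```

```text
(array([665.31171933,  21.00243596, 103.81438139]), np.float64(4.647053459381842)) (array([662.39573931, -85.86742121, 103.4111331 ]), np.float64(0.10133581001318984)) (array([467.98260185,  -9.79070102,  91.89181458]), np.float64(4.616488791591863))
top [503.8 281.3] [155, 152, 154, 149] [[567.0, 373.0], [592.0, 222.0], [441.0, 192.0], [416.0, 338.0]]
top [ 503.4 -318.1] [153, 151, 157, 152] [[442.0, -227.0], [590.0, -256.0], [565.0, -411.0], [417.0, -379.0]]
side [504.4 288.5] [150, 161, 151, 144] [[597.0, 230.0], [438.0, 199.0], [420.0, 349.0], [562.0, 376.0]]
side [ 509.6 -308. ] [152, 170, 168, 163] [[590.0, -237.0], [587.0, -407.0], [422.0, -375.0], [440.0, -212.0]]
```

View pics/c1.png

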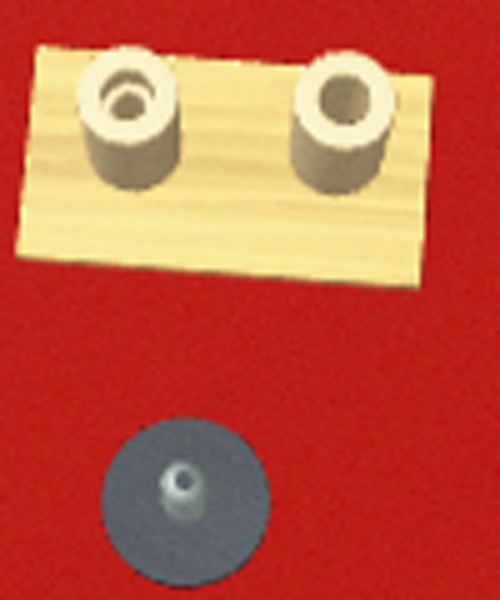

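View pics/c2.png

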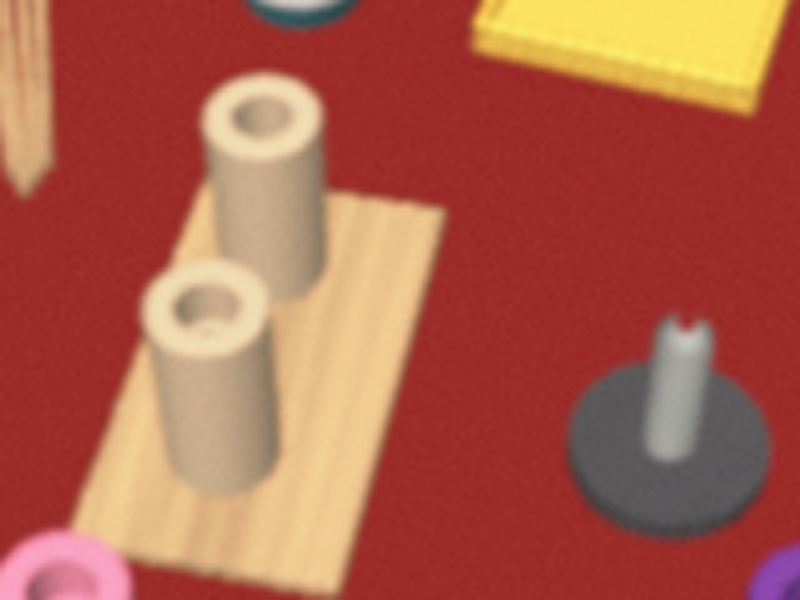

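The crops give rim centres of about (260.5,168.9) and (303.4,169.8) in the top view, and (235.7,211.3) and (247.2,172.8) in the side view. The pin tip is at (271.4,245.6) in top and (332,214) in side. I measure these with masks and cross-check them.

```bash
python3 - <<'E'
from h import *
for nm,a,b,z in(('L',(260.5,168.9),(235.7,211.3),110),('R',(303.4,169.8),(247.2,172.8),110),('tip',(271.4,245.6),(332.,214.2),95),('base',(271.8,250),(328.4,237.6),14)):
    p,e=tri(a,b);print(nm,p.round(1),e.round(1),onz('top',a,z).round(1),onz('side',b,z).round(1))
t=cv2.imread('pics/top0.png');h=cv2.cvtColor(t,cv2.COLOR_BGR2HSV)
g=blob(((h[...,1]<110)&(h[...,2]<140)),250,228,295,272);c=cv2.fitEllipse(g);print(c,onz('top',c[0],10))
s=cv2.imread('pics/side0.png');h=cv2.cvtColor(s,cv2.COLOR_BGR2HSV)
g=blob(((h[...,1]<110)&(h[...,2]<110)),300,222,355,260);x,y,w,hh=cv2.boundingRect(g);print(x,y,w,hh)
B=[(467+45*np.cos(a),-10+45*np.sin(a),zz) for a in np.linspace(0,6.28,60) for zz in(0,15)]
P=proj('side',B);print(P.min(0),P.max(0));P=proj('top',B);print(P.min(0),P.max(0),(P.min(0)+P.max(0))/2)
E
```

```text
L [664.4  22.  102.4] 2.5 [660.8  21.8 110. ] [663.7  27.7 110. ]
R [663.3 -86.8 105.6] 2.1 [660.9 -86.5 110. ] [663.2 -82.9 110. ]
tip [469.7 -10.3  91.2] 0.9 [468.8 -10.3  95. ] [470.3  -7.4  95. ]
base [469.5 -10.6   8.3] 1.6 [468.  -10.5  14. ] [470.5  -6.6  14. ]
((271.7793273925781, 250.08518981933594), (32.65213394165039, 32.88962936401367), 87.73529052734375) [468.29680436 -10.41485965  10.        ]
309 223 39 35
[309.39429698 220.29451966] [350.52981561 257.1683505 ]
[254.5003132  233.45507029] [288.66644056 267.92082682] [271.58337688 250.68794855]
```

Request:
servo_tool:
  deltas:
    - [[0, 0, 0], [0, 0, 8]]
    - [[0, 0, 0], [0, 0, 6.83]]
    - [[0.015, -0.015, 0], [0, 0, 0]]
    - [[0.03, -0.03, 0], [0, 0, 0]]
    - [[0.03, -0.03, 0], [0, 0, 0]]
    - [[0.03, -0.03, 0], [0, 0, 0]]
    - [[0.03, -0.03, 0], [0, 0, 0]]
    - [[0.03, -0.03, 0], [0, 0, 0]]
    - [[0.03, -0.03, 0], [0, 0, 0]]
    - [[0.03, -0.03, 0], [0, 0, 0]]
    - [[0.03, -0.03, 0], [0, 0, 0]]
    - [[0.03, -0.03, 0], [0, 0, 0]]
    - [[0.03, -0.03, 0], [0, 0, 0]]
    - [[0.03, -0.03, 0], [0, 0, 0]]
    - [[0.03, -0.03, 0], [0, 0, 0]]
    - [[0.03, -0.03, 0], [0, 0, 0]]
    - [[0.03, -0.03, 0], [0, 0, 0]]
    - [[0.03, -0.03, 0], [0, 0, 0]]
    - [[0.03, -0.03, 0], [0, 0, 0]]
    - [[0.032, -0.035, 0], [0, 0, 0]]
  fingers: 1

```text
time: 2.6
tool_pos: [661.5, 24.5, 226.5]
tcp_rot: [-3.142, 0.001, 0.002]
contact_force: [1.1, -0.5, 0.4]
grip_width: 91.9
finger_force: 0.0
```

Request:
servo_tool:
  deltas:
    - [[0, 0.0015, 0.015], [0, 0, 0]]
    - [[0, 0, 0.025], [0, 0, 0]]
    - [[0, 0, 0.03], [0, 0, 0]]
    - [[0, 0, 0.03], [0, 0, 0]]
    - [[0, 0, 0.025], [0, 0, 0]]
    - [[0, 0, 0.02], [0, 0, 0]]
    - [[0, 0, 0.0125], [0, 0, 0]]
    - [[0, 0, 0.008], [0, 0, 0]]
    - [[0, 0, 0], [0, 0, 0]]
    - [[0, 0, 0], [0, 0, 0]]

```text
time: 3.85
tool_pos: [661.9, 20.9, 62.0]
tcp_rot: [3.141, -0.001, 0.0]
contact_force: [0.2, 0.0, 1.1]
grip_width: 91.8
finger_force: 0.0
```

Request:
servo_tool:
  deltas:
    - [[0, 0, 0], [0, 0, 0]]
    - [[0, 0, 0], [0, 0, 0]]
    - [[0, 0, 0], [0, 0, 0]]
    - [[0, 0, 0], [0, 0, 0]]
    - [[0, 0, 0], [0, 0, 0]]
    - [[0, 0, 0], [0, 0, 0]]
  fingers: 0.5

```text
time: 4.6
tool_pos: [661.6, 21.3, 61.4]
tcp_rot: [-3.141, -0.0, 0.0]
contact_force: [-0.3, 1.8, 0.8]
grip_width: 52.1
finger_force: 29.9
```

Request:
servo_tool:
  deltas:
    - [[0, 0, -0.005], [0, 0, 0]]
    - [[0, 0, -0.015], [0, 0, 0]]
    - [[0, 0, -0.025], [0, 0, 0]]
    - [[0, 0, -0.025], [0, 0, 0]]
    - [[0, 0, -0.025], [0, 0, 0]]
    - [[0, 0, -0.015], [0, 0, 0]]
    - [[-0.01, 0.002, 0], [0, 0, 0]]
    - [[-0.02, 0.003, 0], [0, 0, 0]]
    - [[-0.0225, 0.004, 0], [0, 0, 0]]
    - [[-0.025, 0.004, 0], [0, 0, 0]]
    - [[-0.025, 0.004, 0], [0, 0, 0]]
    - [[-0.025, 0.004, 0], [0, 0, 0]]
    - [[-0.025, 0.004, 0], [0, 0, 0]]
    - [[-0.02, 0.0035, 0], [0, 0, 0]]
    - [[-0.015, 0.0025, 0], [0, 0, 0]]
    - [[-0.005, 0.001, 0], [0, 0, 0]]
    - [[0, 0, 0], [0, 0, 0]]
    - [[0, 0, 0], [0, 0, 0]]

```text
time: 6.85
tool_pos: [469.3, -11.1, 171.1]
tcp_rot: [3.141, -0.0, 0.0]
contact_force: [0.0, -0.3, -2.7]
grip_width: 52.0
finger_force: 29.9
```

```bash
python3 - <<'E'
from h import *
a=bot.capture('top')[:,:,::-1];b=bot.capture('side')[:,:,::-1]
o=bot.get_obs();print(o['tool_pos'],o['tcp_rot'],o['contact_force'])
c=lambda i,x,y,w,h,k:cv2.resize(i[y:y+h,x:x+w],(w*k,h*k),interpolation=cv2.INTER_CUBIC)
cv2.imwrite('pics/d.png',np.hstack([c(a,225,200,95,140,4),c(b,285,130,95,140,4)]))
E
```

```text
[469.23471901 -10.98942846 171.03813607] [3.14150851e+00 2.39337181e-05 1.56776177e-04] [-0.09306954 -0.02803688 -4.21563806]
```

View pics/d.png

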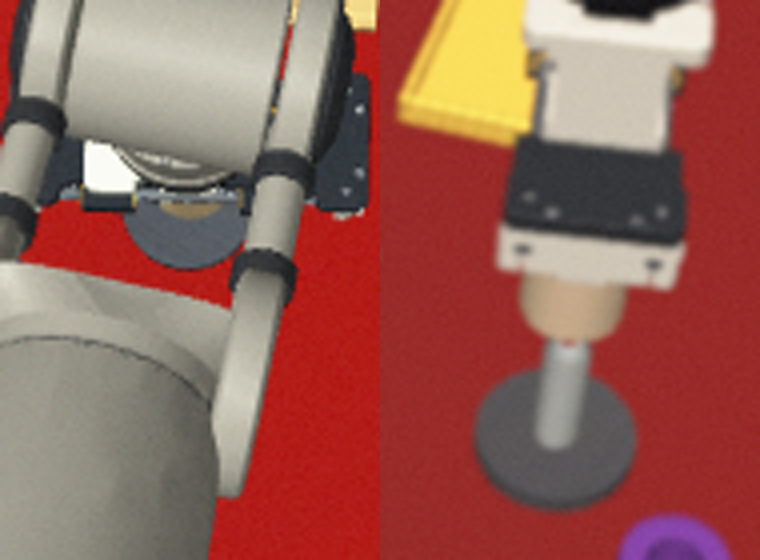

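The held sleeve's lower end in the side view (right half, x about 573) lies on the pin's axis, extrapolated to x about 574. So they are aligned, and I descend carefully.

Request:
servo_tool:
  deltas:
    - [[0, 0, 0.01], [0, 0, 0]]
    - [[0, 0, 0.01], [0, 0, 0]]
    - [[0, 0, 0.004], [0, 0, 0]]
    - [[0, 0, 0.003], [0, 0, 0]]
    - [[0, 0, 0.003], [0, 0, 0]]
    - [[0, 0, 0.003], [0, 0, 0]]
    - [[0, 0, 0.003], [0, 0, 0]]
    - [[0, 0, 0], [0, 0, 0]]

```text
time: 7.95
tool_pos: [468.6, -10.5, 134.9]
tcp_rot: [-3.141, 0.001, -0.0]
contact_force: [0.5, 3.5, -5.4]
grip_width: 52.0
finger_force: 30.0
```

Request:
servo_tool:
  deltas:
    - [[0, -0.0005, 0.003], [0, 0, 0]]
    - [[0, 0, 0.003], [0, 0, 0]]
    - [[0, 0, 0.003], [0, 0, 0]]
    - [[0, 0, 0], [0, 0, 0]]
    - [[0, 0, 0], [0, 0, 0]]

```text
time: 8.57
tool_pos: [468.7, -10.3, 125.8]
tcp_rot: [-3.141, 0.001, -0.0]
contact_force: [0.1, 5.0, -6.4]
grip_width: 51.8
finger_force: 30.0
```

Request:
servo_tool:
  deltas:
    - [[0, -0.001, 0], [0, 0, 0]]
    - [[0, 0, 0], [0, 0, 0]]
    - [[0, 0, 0], [0, 0, 0]]

```text
time: 8.95
tool_pos: [469.0, -9.9, 126.3]
tcp_rot: [3.141, -0.0, 0.0]
contact_force: [-1.0, 0.6, -4.2]
grip_width: 52.1
finger_force: 29.9
```

Request:
servo_tool:
  deltas:
    - [[0, -0.0003, 0.003], [0, 0, 0]]
    - [[0, 0, 0.003], [0, 0, 0]]
    - [[0, 0, 0.002], [0, 0, 0]]
    - [[0, 0, 0.002], [0, 0, 0]]
    - [[0, 0, 0.002], [0, 0, 0]]
    - [[0, 0, 0], [0, 0, 0]]

```text
time: 9.7
tool_pos: [469.3, -9.0, 115.7]
tcp_rot: [-3.142, -0.002, -0.0]
contact_force: [-3.8, 1.8, 12.6]
grip_width: 51.6
finger_force: 30.0
```

Request:
servo_tool:
  deltas:
    - [[-0.0007, -0.0005, -0.002], [0, 0, 0]]
    - [[0, 0, 0], [0, 0, 0]]
    - [[0, 0, 0], [0, 0, 0]]

```text
time: 10.07
tool_pos: [468.4, -8.8, 116.1]
tcp_rot: [3.142, -0.0, -0.0]
contact_force: [-0.1, 2.0, -1.1]
grip_width: 51.9
finger_force: 30.0
```

Request:
servo_tool:
  deltas:
    - [[0, 0, 0.001], [0, 0, 0]]
    - [[0, 0, 0.001], [0, 0, 0]]
    - [[0, 0, 0], [0, 0, 0]]
    - [[0, 0, 0], [0, 0, 0]]

```text
time: 10.58
tool_pos: [468.8, -8.8, 115.6]
tcp_rot: [3.141, -0.002, 0.0]
contact_force: [-3.7, 1.7, 13.2]
grip_width: 52.4
finger_force: 30.0
```

Two tries stop at the same height (lower end about z = 65, exactly 50 above the seat), so this sleeve is tight. I unload it, release it so that it rests, and check.

Request:
servo_tool:
  deltas:
    - [[0, 0, -0.001], [0, 0, 0]]
    - [[0, 0, 0], [0, 0, 0]]

```text
time: 10.82
tool_pos: [468.6, -8.7, 115.7]
tcp_rot: [3.141, -0.001, -0.0]
contact_force: [-0.1, 0.7, 7.4]
grip_width: 51.9
finger_force: 30.0
```

Request:
servo_tool:
  deltas:
    - [[0, 0, 0], [0, 0, 0]]
    - [[0, 0, 0], [0, 0, 0]]
    - [[0, 0, 0], [0, 0, 0]]
    - [[0, 0, 0], [0, 0, 0]]
    - [[0, 0, 0], [0, 0, 0]]
  fingers: 0.72

```text
time: 11.45
tool_pos: [468.2, -8.8, 115.1]
tcp_rot: [3.142, 0.0, -0.0]
contact_force: [-0.5, -0.2, -0.5]
grip_width: 66.1
finger_force: 0.0
```

```bash
python3 - <<'E'
from h import *
b=bot.capture('side')[:,:,::-1]
c=lambda i,x,y,w,h,k:cv2.resize(i[y:y+h,x:x+w],(w*k,h*k),interpolation=cv2.INTER_CUBIC)
cv2.imwrite('pics/e.png',c(b,265,140,130,130,4))
print((proj('side',[[469,-10,65],[469,-10,15]])-[265,140])*4)
E
```

```text
[[265.43548854 329.0148723 ]
 [256.93993109 384.76811225]]
```

View pics/e.png

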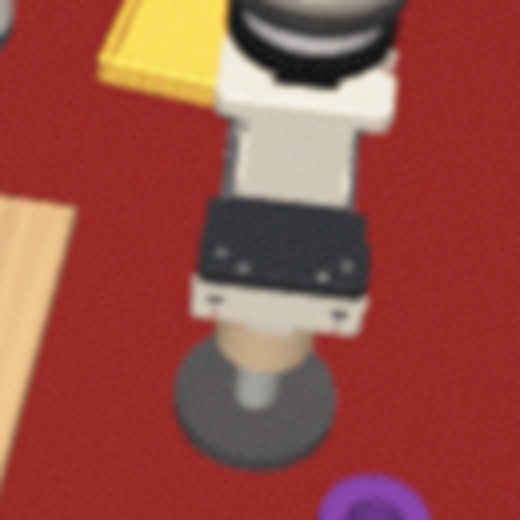

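The sleeve rests partway, with bare pin visible below it at about (256,390). Regrip it and take it to the yellow tray.

Request:
servo_tool:
  deltas:
    - [[0, 0, 0], [0, 0, 0]]
    - [[0, 0, 0], [0, 0, 0]]
    - [[0, 0, 0], [0, 0, 0]]
    - [[0, 0, 0], [0, 0, 0]]
    - [[0, 0, 0], [0, 0, 0]]
  fingers: 0.5

```text
time: 12.12
tool_pos: [468.2, -8.7, 115.2]
tcp_rot: [3.142, -0.0, 0.0]
contact_force: [-0.5, 0.5, 0.4]
grip_width: 52.2
finger_force: 29.9
```

Request:
servo_tool:
  deltas:
    - [[0, 0, -0.005], [0, 0, 0]]
    - [[0, 0, -0.01], [0, 0, 0]]
    - [[0, 0, -0.015], [0, 0, 0]]
    - [[0, 0, -0.015], [0, 0, 0]]
    - [[0, 0, -0.01], [0, 0, 0]]
    - [[0.002, 0.01, 0], [0, 0, 0]]
    - [[0.005, 0.025, 0], [0, 0, 0]]
    - [[0.007, 0.035, 0], [0, 0, 0]]
    - [[0.007, 0.035, 0], [0, 0, 0]]
    - [[0.007, 0.035, 0], [0, 0, 0]]
    - [[0.007, 0.035, 0], [0, 0, 0]]
    - [[0.007, 0.035, 0], [0, 0, 0]]
    - [[0.007, 0.035, 0], [0, 0, 0]]
    - [[0.007, 0.03, 0], [0, 0, 0]]
    - [[0.005, 0.02, 0], [0, 0, 0]]
    - [[0.0035, 0.0125, 0], [0, 0, 0]]
    - [[0, 0, 0], [0, 0, 0]]
    - [[0, 0, 0], [0, 0, 0]]

```text
time: 14.38
tool_pos: [532.4, -315.5, 170.0]
tcp_rot: [-3.141, 0.001, 0.0]
contact_force: [-0.5, 0.4, -3.8]
grip_width: 52.0
finger_force: 29.9
```

Request:
servo_tool:
  deltas:
    - [[0, 0, 0.02], [0, 0, 0]]
    - [[0, 0, 0.03], [0, 0, 0]]
    - [[0, 0, 0.03], [0, 0, 0]]
    - [[0, 0, 0.015], [0, 0, 0]]
    - [[0, 0, 0.007], [0, 0, 0]]
    - [[0, 0, 0], [0, 0, 0]]
    - [[0, 0, 0], [0, 0, 0]]

```text
time: 15.25
tool_pos: [533.3, -316.7, 69.4]
tcp_rot: [3.14, -0.002, 0.0]
contact_force: [0.4, -0.1, -2.6]
grip_width: 52.4
finger_force: 29.9
```

Request:
servo_tool:
  deltas:
    - [[0, 0, 0.005], [0, 0, 0]]
    - [[0, 0, 0.004], [0, 0, 0]]
    - [[0, 0, 0.001], [0, 0, 0]]
    - [[0, 0, 0.001], [0, 0, 0]]
    - [[0, 0, 0.001], [0, 0, 0]]
    - [[0, 0, 0], [0, 0, 0]]
    - [[0, 0, 0], [0, 0, 0]]

```text
time: 16.12
tool_pos: [532.8, -316.3, 56.8]
tcp_rot: [3.141, -0.0, 0.0]
contact_force: [-1.7, 1.9, 4.4]
grip_width: 51.7
finger_force: 29.9
```

Request:
servo_tool:
  deltas:
    - [[0, 0, 0], [0, 0, 0]]
    - [[0, 0, 0], [0, 0, 0]]
    - [[0, 0, 0], [0, 0, 0]]
    - [[0, 0, 0], [0, 0, 0]]
    - [[0, 0, 0], [0, 0, 0]]
    - [[0, 0, -0.01], [0, 0, 0]]
    - [[0, 0, -0.02], [0, 0, 0]]
    - [[0, 0, -0.03], [0, 0, 0]]
    - [[0, 0, -0.03], [0, 0, 0]]
    - [[0, 0, -0.03], [0, 0, 0]]
    - [[0, 0, -0.01], [0, 0, 0]]
  fingers: 1

```text
time: 17.5
tool_pos: [533.5, -316.8, 188.9]
tcp_rot: [3.139, -0.003, 0.0]
contact_force: [0.2, 0.6, 0.1]
grip_width: 91.9
finger_force: 0.0
```

Request:
servo_tool:
  deltas:
    - [[0.005, -0.01, 0], [0, 0, 0]]
    - [[0.015, -0.025, 0], [0, 0, 0]]
    - [[0.02, -0.035, 0], [0, 0, 0]]
    - [[0.02, -0.035, 0], [0, 0, 0]]
    - [[0.02, -0.035, 0], [0, 0, 0]]
    - [[0.02, -0.035, 0], [0, 0, 0]]
    - [[0.015, -0.03, 0], [0, 0, 0]]
    - [[0.01, -0.018, 0], [0, 0, 0]]
    - [[0.0035, -0.0065, 0], [0, 0, 0]]
    - [[0, 0, 0], [0, 0, 0]]
    - [[0, 0, 0], [0, 0, 0]]

```text
time: 18.88
tool_pos: [660.8, -87.9, 186.2]
tcp_rot: [3.141, 0.0, -0.001]
contact_force: [-0.5, 0.4, -0.1]
grip_width: 91.8
finger_force: 0.0
```

```bash
python3 - <<'E'
from h import *
a=bot.capture('top')[:,:,::-1];b=bot.capture('side')[:,:,::-1]
c=lambda i,x,y,w,h,k:cv2.resize(i[y:y+h,x:x+w],(w*k,h*k),interpolation=cv2.INTER_CUBIC)
cv2.imwrite('pics/f.png',np.hstack([c(a,250,140,190,140,2),c(b,200,80,190,140,2)]))
E
```

```text
(no output)
```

View pics/f.png

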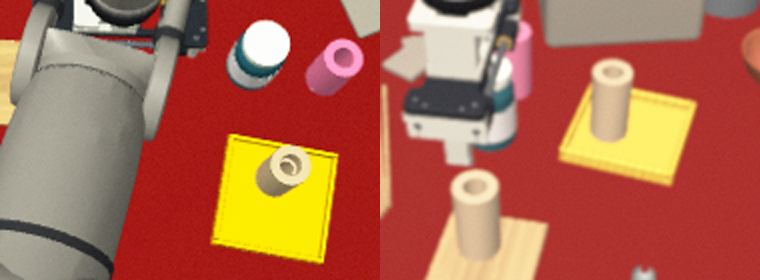

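The first sleeve stands upright in the yellow tray, inside the rim: rim at (290,163) in the left half and (612,75) in the right half. Now the second sleeve.

Request:
servo_tool:
  deltas:
    - [[0, -0.0005, 0.01], [0, 0, 0]]
    - [[0, 0, 0.025], [0, 0, 0]]
    - [[0, 0, 0.03], [0, 0, 0]]
    - [[0, 0, 0.03], [0, 0, 0]]
    - [[0, 0, 0.02], [0, 0, 0]]
    - [[0, 0, 0.01], [0, 0, 0]]
    - [[0, 0, 0], [0, 0, 0]]
    - [[0, 0, 0], [0, 0, 0]]

```text
time: 19.98
tool_pos: [661.8, -86.5, 62.2]
tcp_rot: [3.141, -0.002, -0.0]
contact_force: [-0.0, -0.7, -0.1]
grip_width: 91.8
finger_force: 0.0
```

Request:
servo_tool:
  deltas:
    - [[0, 0, 0], [0, 0, 0]]
    - [[0, 0, 0], [0, 0, 0]]
    - [[0, 0, 0], [0, 0, 0]]
    - [[0, 0, 0], [0, 0, 0]]
    - [[0, 0, 0], [0, 0, 0]]
    - [[0, 0, 0], [0, 0, 0]]
  fingers: 0.5

```text
time: 20.72
tool_pos: [661.3, -86.1, 61.3]
tcp_rot: [-3.142, -0.0, 0.0]
contact_force: [0.2, 0.7, 0.4]
grip_width: 50.4
finger_force: 30.0
```

Request:
servo_tool:
  deltas:
    - [[0, 0, -0.002], [0, 0, 0]]
    - [[0, 0, -0.003], [0, 0, 0]]
    - [[0, 0, -0.005], [0, 0, 0]]
    - [[0, 0, 0], [0, 0, 0]]

```text
time: 21.22
tool_pos: [661.5, -86.4, 71.8]
tcp_rot: [3.141, -0.001, -0.0]
contact_force: [0.1, 0.5, -2.9]
grip_width: 50.1
finger_force: 30.0
```

Request:
servo_tool:
  deltas:
    - [[0, 0, -0.02], [0, 0, 0]]
    - [[0, 0, -0.025], [0, 0, 0]]
    - [[0, 0, -0.025], [0, 0, 0]]
    - [[0, 0, -0.02], [0, 0, 0]]
    - [[0, 0, -0.01], [0, 0, 0]]
    - [[-0.01, -0.004, 0], [0, 0, 0]]
    - [[-0.02, -0.008, 0], [0, 0, 0]]
    - [[-0.0225, -0.009, 0], [0, 0, 0]]
    - [[-0.025, -0.01, 0], [0, 0, 0]]
    - [[-0.025, -0.01, 0], [0, 0, 0]]
    - [[-0.025, -0.01, 0], [0, 0, 0]]
    - [[-0.025, -0.01, 0], [0, 0, 0]]
    - [[-0.02, -0.008, 0], [0, 0, 0]]
    - [[-0.015, -0.006, 0], [0, 0, 0]]
    - [[-0.005, -0.002, 0], [0, 0, 0]]
    - [[0, 0, 0], [0, 0, 0]]
    - [[0, 0, 0], [0, 0, 0]]

```text
time: 23.35
tool_pos: [469.1, -9.5, 171.1]
tcp_rot: [3.141, -0.0, -0.0]
contact_force: [-0.2, -0.4, -3.1]
grip_width: 50.4
finger_force: 30.0
```

```bash
python3 - <<'E'
from h import *
b=bot.capture('side')[:,:,::-1]
o=bot.get_obs();print(o['tool_pos'],o['contact_force'],o['moment'],o['grip_width'])
c=lambda i,x,y,w,h,k:cv2.resize(i[y:y+h,x:x+w],(w*k,h*k),interpolation=cv2.INTER_CUBIC)
cv2.imwrite('pics/g.png',c(b,285,130,95,140,4))
E
```

```text
[469.12746422  -9.47187354 171.0534679 ] [-0.95479489  0.6461515  -3.7025361 ] [0.03166052 0.03112315 0.02537993] 50.331618420841494
```

View pics/g.png

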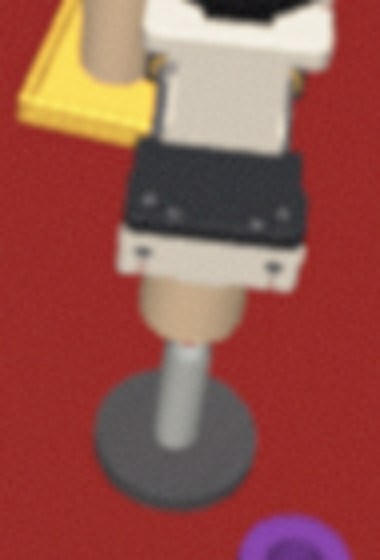

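The sleeve's lower end (x about 192) lies on the pin's axis, as with the first one. Descend.

Request:
servo_tool:
  deltas:
    - [[0, 0, 0.01], [0, 0, 0]]
    - [[0, 0, 0.01], [0, 0, 0]]
    - [[0, 0, 0.004], [0, 0, 0]]
    - [[0, 0, 0.003], [0, 0, 0]]
    - [[0, 0, 0.003], [0, 0, 0]]
    - [[0, 0, 0.003], [0, 0, 0]]
    - [[0, 0, 0.003], [0, 0, 0]]
    - [[0, 0, 0], [0, 0, 0]]

```text
time: 24.4
tool_pos: [468.6, -9.2, 135.0]
tcp_rot: [3.142, 0.0, -0.0]
contact_force: [-0.6, -0.5, -2.2]
grip_width: 50.8
finger_force: 30.0
```

Request:
servo_tool:
  deltas:
    - [[0, 0, 0.003], [0, 0, 0]]
    - [[0, 0, 0.003], [0, 0, 0]]
    - [[0, 0, 0.003], [0, 0, 0]]
    - [[0, 0, 0], [0, 0, 0]]
    - [[0, 0, 0], [0, 0, 0]]

```text
time: 25.02
tool_pos: [468.8, -9.3, 126.2]
tcp_rot: [3.141, -0.0, -0.0]
contact_force: [0.5, 0.1, -3.0]
grip_width: 50.5
finger_force: 30.0
```

Free of lateral force. I go through the 65 level in small steps.

Request:
servo_tool:
  deltas:
    - [[0, 0, 0.003], [0, 0, 0]]
    - [[0, 0, 0.003], [0, 0, 0]]
    - [[0, 0, 0.002], [0, 0, 0]]
    - [[0, 0, 0.002], [0, 0, 0]]
    - [[0, 0, 0.0015], [0, 0, 0]]
    - [[0, 0, 0], [0, 0, 0]]

```text
time: 25.78
tool_pos: [468.6, -9.3, 114.6]
tcp_rot: [3.142, 0.0, -0.0]
contact_force: [-0.8, 0.3, -1.9]
grip_width: 51.0
finger_force: 30.0
```

Request:
servo_tool:
  deltas:
    - [[0, 0, 0.002], [0, 0, 0]]
    - [[0, 0, 0.002], [0, 0, 0]]
    - [[0, 0, 0.002], [0, 0, 0]]
    - [[0, 0, 0], [0, 0, 0]]

```text
time: 26.28
tool_pos: [468.6, -9.3, 108.5]
tcp_rot: [3.142, 0.0, -0.0]
contact_force: [0.0, 0.1, -3.1]
grip_width: 50.3
finger_force: 30.0
```

It is past the sag level with no resistance. Continue towards home.

Request:
servo_tool:
  deltas:
    - [[0, 0, 0.004], [0, 0, 0]]
    - [[0, 0, 0.004], [0, 0, 0]]
    - [[0, 0, 0.004], [0, 0, 0]]
    - [[0, 0, 0.004], [0, 0, 0]]
    - [[0, 0, 0.004], [0, 0, 0]]
    - [[0, 0, 0], [0, 0, 0]]

```text
time: 27.02
tool_pos: [468.5, -9.2, 88.4]
tcp_rot: [3.142, 0.001, 0.0]
contact_force: [0.6, -0.9, -3.1]
grip_width: 50.5
finger_force: 30.0
```

Request:
servo_tool:
  deltas:
    - [[0, 0, 0.004], [0, 0, 0]]
    - [[0, 0, 0.004], [0, 0, 0]]
    - [[0, 0, 0.004], [0, 0, 0]]
    - [[0, 0, 0.004], [0, 0, 0]]
    - [[0, 0, 0.003], [0, 0, 0]]
    - [[0, 0, 0], [0, 0, 0]]
    - [[0, 0, 0], [0, 0, 0]]

```text
time: 27.9
tool_pos: [468.7, -9.2, 69.7]
tcp_rot: [3.142, 0.0, -0.0]
contact_force: [0.2, 0.4, -3.0]
grip_width: 50.9
finger_force: 30.0
```

Request:
servo_tool:
  deltas:
    - [[0, 0, 0.001], [0, 0, 0]]
    - [[0, 0, 0.001], [0, 0, 0]]
    - [[0, 0, 0.001], [0, 0, 0]]
    - [[0, 0, 0.001], [0, 0, 0]]
    - [[0, 0, 0], [0, 0, 0]]
    - [[0, 0, 0], [0, 0, 0]]

```text
time: 28.65
tool_pos: [468.8, -9.2, 66.1]
tcp_rot: [3.141, -0.0, 0.0]
contact_force: [-3.0, 0.7, 6.0]
grip_width: 50.5
finger_force: 30.0
```

Contact comes exactly at the base, so this sleeve is fully home. Release it to rest, regrip, and carry it to the blue tray.

Request:
servo_tool:
  deltas:
    - [[0, 0, 0], [0, 0, 0]]
    - [[0, 0, 0], [0, 0, 0]]
    - [[0, 0, 0], [0, 0, 0]]
    - [[0, 0, 0], [0, 0, 0]]
    - [[0, 0, 0], [0, 0, 0]]
  fingers: 0.72

```text
time: 29.28
tool_pos: [468.7, -9.3, 65.7]
tcp_rot: [3.141, -0.0, -0.0]
contact_force: [0.2, -0.5, 0.1]
grip_width: 66.3
finger_force: 0.0
```

Request:
servo_tool:
  deltas:
    - [[0, 0, 0], [0, 0, 0]]
    - [[0, 0, 0], [0, 0, 0]]
    - [[0, 0, 0], [0, 0, 0]]
    - [[0, 0, 0], [0, 0, 0]]
    - [[0, 0, 0], [0, 0, 0]]
  fingers: 0.5

```text
time: 29.9
tool_pos: [468.7, -9.2, 65.7]
tcp_rot: [-3.142, 0.0, 0.0]
contact_force: [0.3, 1.2, 0.1]
grip_width: 50.7
finger_force: 30.0
```

Request:
servo_tool:
  deltas:
    - [[0, 0, -0.005], [0, 0, 0]]
    - [[0, 0, -0.01], [0, 0, 0]]
    - [[0, 0, -0.015], [0, 0, 0]]
    - [[0, 0, -0.015], [0, 0, 0]]
    - [[0, 0, -0.015], [0, 0, 0]]
    - [[0, 0, -0.02], [0, 0, 0]]
    - [[0, 0, -0.02], [0, 0, 0]]
    - [[0, 0, -0.01], [0, 0, 0]]
    - [[0, 0, 0], [0, 0, 0]]

```text
time: 31.02
tool_pos: [468.9, -9.3, 176.3]
tcp_rot: [3.141, -0.001, -0.0]
contact_force: [-0.2, 0.9, -3.7]
grip_width: 50.4
finger_force: 30.0
```

Request:
servo_tool:
  deltas:
    - [[0.001, -0.01, 0], [0, 0, 0]]
    - [[0.003, -0.025, 0], [0, 0, 0]]
    - [[0.004, -0.035, 0], [0, 0, 0]]
    - [[0.004, -0.035, 0], [0, 0, 0]]
    - [[0.005, -0.035, 0], [0, 0, 0]]
    - [[0.005, -0.035, 0], [0, 0, 0]]
    - [[0.005, -0.035, 0], [0, 0, 0]]
    - [[0.004, -0.035, 0], [0, 0, 0]]
    - [[0.003, -0.025, 0], [0, 0, 0]]
    - [[0.001, -0.015, 0], [0, 0, 0]]
    - [[0, -0.005, 0], [0, 0, 0]]
    - [[0, 0, 0], [0, 0, 0]]
    - [[0, 0, 0], [0, 0, 0]]

```text
time: 32.65
tool_pos: [503.7, 279.9, 175.7]
tcp_rot: [3.141, 0.0, -0.001]
contact_force: [-0.2, 0.2, -2.6]
grip_width: 50.4
finger_force: 30.0
```

Request:
servo_tool:
  deltas:
    - [[0, 0, 0.015], [0, 0, 0]]
    - [[0, 0, 0.025], [0, 0, 0]]
    - [[0, 0, 0.03], [0, 0, 0]]
    - [[0, 0, 0.025], [0, 0, 0]]
    - [[0, 0, 0.012], [0, 0, 0]]
    - [[0, 0, 0.005], [0, 0, 0]]
    - [[0, 0, 0.003], [0, 0, 0]]
    - [[0, 0, 0], [0, 0, 0]]
    - [[0, 0, 0], [0, 0, 0]]

```text
time: 33.78
tool_pos: [504.1, 280.9, 61.3]
tcp_rot: [-3.141, -0.001, 0.0]
contact_force: [1.0, 0.4, -2.7]
grip_width: 50.2
finger_force: 30.0
```

Request:
servo_tool:
  deltas:
    - [[0, 0, 0.001], [0, 0, 0]]
    - [[0, 0, 0.001], [0, 0, 0]]
    - [[0, 0, 0.001], [0, 0, 0]]
    - [[0, 0, 0.001], [0, 0, 0]]
    - [[0, 0, 0], [0, 0, 0]]
    - [[0, 0, 0], [0, 0, 0]]

```text
time: 34.52
tool_pos: [503.7, 280.8, 56.7]
tcp_rot: [3.142, -0.0, -0.0]
contact_force: [-0.1, -0.1, -1.3]
grip_width: 50.3
finger_force: 30.0
```

Request:
servo_tool:
  deltas:
    - [[0, 0, 0.0005], [0, 0, 0]]
    - [[0, 0, 0.0005], [0, 0, 0]]
    - [[0, 0, 0], [0, 0, 0]]
    - [[0, 0, 0], [0, 0, 0]]

```text
time: 35.02
tool_pos: [503.8, 280.8, 56.7]
tcp_rot: [-3.142, -0.001, 0.0]
contact_force: [-2.8, -0.5, 6.6]
grip_width: 50.6
finger_force: 30.0
```

Set down. Release, rise, and check.

Request:
servo_tool:
  deltas:
    - [[0, 0, 0], [0, 0, 0]]
    - [[0, 0, 0], [0, 0, 0]]
    - [[0, 0, 0], [0, 0, 0]]
    - [[0, 0, 0], [0, 0, 0]]
    - [[0, 0, 0], [0, 0, 0]]
    - [[0, 0, -0.01], [0, 0, 0]]
    - [[0, 0, -0.02], [0, 0, 0]]
    - [[0, 0, -0.03], [0, 0, 0]]
    - [[0, 0, -0.03], [0, 0, 0]]
    - [[0, 0, -0.03], [0, 0, 0]]
    - [[0, 0, -0.03], [0, 0, 0]]
    - [[0, 0, -0.01], [0, 0, 0]]
    - [[0, 0.02, 0], [0, 0, 0]]
    - [[0, 0.04, 0], [0, 0, 0]]
    - [[0, 0.04, 0], [0, 0, 0]]
    - [[0, 0.04, 0], [0, 0, 0]]
    - [[0, 0.04, 0], [0, 0, 0]]
    - [[0, 0.02, 0], [0, 0, 0]]
    - [[0, 0, 0], [0, 0, 0]]
    - [[0, 0, 0], [0, 0, 0]]
  fingers: 1

```text
time: 37.52
tool_pos: [503.2, 80.8, 215.0]
tcp_rot: [-3.141, 0.001, -0.0]
contact_force: [-0.7, 0.2, 0.4]
grip_width: 91.7
finger_force: 0.0
```

```bash
python3 - <<'E'
from h import *
cv2.imwrite('pics/h.png',bot.capture('top')[:,:,::-1]);cv2.imwrite('pics/i.png',bot.capture('side')[:,:,::-1])
cv2.imwrite('pics/j.png',np.hstack([cv2.resize(cv2.imread(f'pics/{k}.png'),(400,300),interpolation=3) for k in 'hi']))
E
```

```text
(no output)
```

View pics/j.png

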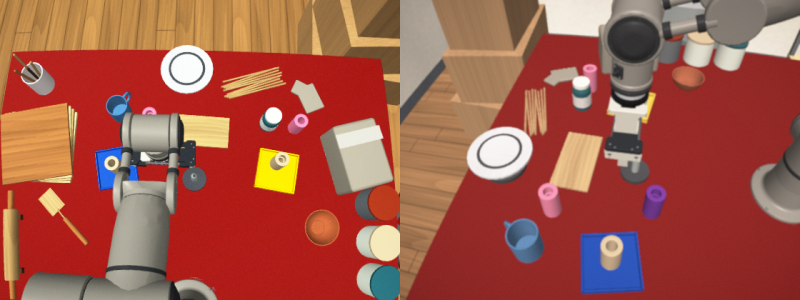

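The picture shows one sleeve upright in the blue tray (side view, about (611,250)) and one in the yellow (top view, about (280,160)). The jar and mug are where they were, and the arm is clear.

```bash
python3 -c "
from plant import bot
print(bot.close_job())"
```

```text
the job is handed in; nothing more can be done
None
```

Job handed in after about 37.6 s: the first sleeve stopped about 50 mm short of the gauge's base and stands upright in the yellow tray, and the second went fully home and stands upright in the blue tray.

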